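# Zero the fine screw, then raise the macro camera to its mark and hold it

### The job

On the macro camera stand, first turn the fine-height knob on top of the camera arm back to its zero stop (counterclockwise seen from above), with the column left where it is. Then squeeze the lock button into the grip on top of the column and, keeping it squeezed, raise the column until its second thick ring (the 100 mm mark) is level with the top of the black collar. Finish still holding it there, still, with the button fully squeezed in and the camera's weight in the gripper, while the picture is checked on the screen; leave the dishes and the other things on the bench where they are.

Things in the scene. Friction and masses are not known exactly. Their poses are not given: they have to be found in the camera images.
- stand: Macro camera stand, fixed to the bench: white base 210 x 200 x 20 mm with a white light panel, an upright aluminium tube with a black collar, and in it a round steel telescoping column whose head carries a white arm with camera. Origin: on the column's axis at bench level; z up; the camera arm points along -x (base from x = -170 to +40 mm, y = -100 to +100 mm).
- collar_top (a point): The centre of the collar's top face, 155 mm above the bench on the column's axis: here the column's rings are read.
- column (a joint): How far the column is out, m: its scale read at the collar's top (thin ring every 10 mm, thick rings at 50 and 100 mm). 0.100 = middle of the second thick ring level with the collar's top. Range 0 to 0.115, starts at 0.006 to 0.040. A spring pawl locks it in notches every 6 mm unless the lock button is in by 3.5 mm or more; then it slides freely and sinks under its 0.7 kg unless carried.
- grip (a point): Middle of the squeeze grip on top of the column, on its axis, 214 mm above the bench plus the column's value; axes as the stand's. A black block 32 mm long (x), 40 mm wide over palm side and button (y), 50 mm tall (25 mm above and below this point), free on both y sides down to 24 mm below this point. The fixed flat palm side is 20 mm from here towards -y, the lock button on the +y side.
- lock_button (a joint): How far the lock button is in, m: 0 = out (locked), 0.005 = fully in. An aluminium plate 22 (x) by 34 mm (z), centred on the grip's +y side: its face is 20 mm from the grip point when out, 15 mm when in (the grip is then 35 mm wide, centred 2.5 mm towards -y of the grip point). Squeeze it against the palm side. Spring: 7 N out, 10 N in; 20 to 30 N of squeeze carries the column too.
- knob_grip (a point): Middle of the bar of the black fine-height knob on top of the arm over the camera: 90 mm from the column's axis towards the stand's -x, 212 mm above the bench plus the column's value. A disc of 36 mm diameter, its top 12 mm below this point, with an upright bar on it 38 mm long (this frame's x), 11 mm thick (y), 24 mm tall (12 mm above and below this point). Turns about the vertical.
- fine_knob (a joint): Angle of the fine-height knob in rad: 0 = against its zero stop, growing clockwise seen from above; it starts at 0.7 to 1.4. At 0 the knob's bar lies in line with the arm (the stand's x). It turns stiffly (0.04 N m) and stays where it is left; it moves the camera 1.5 mm per rad.
- dish: A closed clear culture dish, 68 mm diameter, 14 mm high, loose on the light panel under the camera. Origin: centre of its underside. To be left there.
- dish_stack: A stack of three clear culture dishes, 90 mm diameter, 43 mm high, on the bench behind the stand. Origin: centre of its underside. To be left there.
- stain_bottle: An amber bottle with black cap, 48 mm diameter, 115 mm high, on the bench beside the stand. Origin: centre of its underside. To be left there.
- dropper: A small white bottle, 32 mm diameter, 75 mm high, on the bench behind the stand. Origin: centre of its underside. To be left there.
- slide_box: A grey and white box for slides, 97 x 85 x 36 mm, on the bench beside the stand. Origin: centre of its underside. To be left there.
- forceps: Steel forceps, 134 mm long, lying on the bench beside the stand. Origin: near its middle, at the underside. To be left there.
- cover_box: A clear box of cover glasses, 30 x 30 x 14 mm, on the bench beside the stand. Origin: centre of its underside. To be left there.

How it is judged:
By the outcome, as a careful person would: the job done as asked, in the order asked, and still so for the second after the job is handed in, while the arm keeps its last pose, push and grip.
It also fails if it takes over 53 s, if anything falls off the work surface, if the arm or the gripper's body presses on something with over 40 N, if the wrist force passes 120 N, or if a joint passes its speed limit or range.

### The arm

A 7-joint arm with a two-finger parallel gripper is mounted at the origin on the work surface. World frame = base frame: x ahead of the robot, y to its left, z up, the work surface at z = 0. Lengths are in m, angles in degrees, forces in N, time in s.
With the tool pointing down it reaches from about 0.4 to 0.875 m from the base axis. Payload 4.4 kg.
Tool frame: the origin (TCP) lies on the centre line of the jaws, within the pads' length; the fingertips stand 11 mm ahead of it and the grasp point (between the pads) lies 8 mm behind it; z points along the fingers, y is the line along which they close (so a half turn about z gives the same grasp; the last joint's range is limited). The gripper opens to 85 mm and grips with 20 to 120 N. Pads are 22 mm wide; open, the fingers measure 114 mm over their backs; the gripper's body (76 mm by 85 mm) begins 54 mm behind the grasp point. The pads swing forward as they close: fully open they stand 13 mm farther back than shut.
Start: joints at [64.355, 36.005, 2.206, 86.941, -1.547, 57.084, -1.146], TCP at [0.242, -0.603, 0.242] pointing down, gripper open.
Joint ranges: [-175.42, 175.42], [-21.48, 121.26], [-71.46, 75.88], [10.55, 141.38], [-63.04, 243.04], [13.31, 113.54], [-168.57, 168.57]. Speed limits (degrees/s): [147.25, 147.25, 180, 180, 180, 180, 180].

### API

Orientations are given as [roll, pitch, yaw] about the fixed x, y, z axes, in that order (R = Rz(yaw) Ry(pitch) Rx(roll)).
In Python, from rig import * gives the robot as it stands.
- The arm moves only by the tool arm_command, never from a script. Its argument "increments" is a list of rows, each an object with "fingers": the opening, from 0 (shut) to 1 (fully open); "translation": the shift along the tool's x, y, z in units of 1 m (1.0 is 1 m), a list of three; "delta_rot": the turn, a rotation vector about the tool's x, y, z in units of 30 degrees (1.0 is 30 degrees), a list of three. In form: [{"fingers": fingers, "translation": [tx, ty, tz], "delta_rot": [wx, wy, wz]}, ...]. A call has 1 to 8 rows; each row shifts and turns the commanded pose from where the row before left it, along the tool's axes as they then stand; what a row does not reach is not made up. A row lasts 1/12 s, in which the tool goes at most 41.7 mm and 7.16 degrees, less where a joint would pass 70% of its speed; a pose out of reach is approached as far as the arm can. A call with a number of a shift or a turn outside -1 to 1 is refused whole. A call with a gripper value outside its range is refused whole. The fingers move at their own pace and stop on an object; "force" is the grip in N (left out, the last holds). Time passes only in rows, so rows that do not move let the fingers close. It gives the time, the measured TCP pose, the force, the opening and the grip force at its end, in the units of the state.
- sense(): the state, without advancing time (a new reading comes with each control period).
- camera(name): name is "side" or "top" or "wrist"; returns a dict with "frame" (420x560x3 uint8, blue, green, red), "depth" (420x560 float32, m along the optical axis (not along the pixel's ray), 0 where there is no reading), "fx", "fy", "cx", "cy" (pixels), "k1" (the pictures are not rectified: a ray, as slopes to the right and down, at radius r is drawn at 1 + k1 r^2 times it, then the intrinsics apply), "view" (4x4, takes a point from world to camera coordinates). Camera axes: x right, y down, z forward; pixel columns grow to the right and rows downward; lengths in m; the calibration is good to about 2 mm. A picture is of the moment at which its call begins.
- job_done(): hands the job in; it is judged then, once.
The state is a dict: "clock": time; "joint_pos": joint angles; "dq": joint speeds; "joint_efforts": joint torques, N m; "position": TCP position; "eef_rot": TCP orientation; "ft_force": force on the tool from outside, world axes, zero at the start; "ft_torque": the same for the moment, N m; "grip_width": finger opening in m; "gripper_force": force on a finger pad.
Only numpy, scipy, OpenCV 4.12 (cv2) and the standard library are available. Lean on these libraries where they do the work, as an engineer would, in place of code of your own. Each camera call takes 0.05 s, during which the arm holds its last target. There are 200 camera calls.

## Working session

There is one attempt and no reset: what is moved stays moved. The work goes in short steps, Python scripts to look and compute and a tool call to move; the robot and the scene stay as the last step left them, time stands still between calls to the robot, and variables do not carry over. Pictures are saved under pics/ and viewed, at most 10 in all, crops included, and the job is handed in when it is done.

Besides the shell and the picture viewer there is one more tool, called as name(argument=value, ...) on one line, values as JSON. arm_command: Moves the arm, as the interface text tells. Its arguments: {"type":"object","properties":{"increments":{"type":"array","items":{"type":"object","properties":{"fingers":{"type":"number"},"translation":{"type":"array","items":{"type":"number"}},"delta_rot":{"type":"array","items":{"type":"number"}}}}},"force":{"type":"number"}},"required":["increments"]}

```bash
ls; mkdir -p pics; cat > h.py <<'E'
from rig import *
import numpy as np, cv2
from scipy.spatial.transform import Rotation as R
def ray(c,u,v):
    K=np.array([[c['fx'],0,c['cx']],[0,c['fy'],c['cy']],[0,0,1.]])
    x,y=(u-c['cx'])/c['fx'],(v-c['cy'])/c['fy']
    a,b=x,y
    for _ in range(20):
        s=1+c['k1']*(a*a+b*b); a,b=x/s,y/s
    V=np.array(c['view']); o=-V[:3,:3].T@V[:3,3]
    return o, V[:3,:3].T@np.array([a,b,1.])
def onz(c,u,v,z):
    o,d=ray(c,u,v); return o+d*(z-o[2])/d[2]
def dep(c,u,v):
    o,d=ray(c,u,v); return o+d*c['depth'][int(round(v)),int(round(u))]
def proj(c,p):
    V=np.array(c['view']); q=V[:3,:3]@np.asarray(p)+V[:3,3]
    a,b=q[0]/q[2],q[1]/q[2]; s=1+c['k1']*(a*a+b*b)
    return c['fx']*a*s+c['cx'],c['fy']*b*s+c['cy']
def tri(c1,p1,c2,p2):
    o1,d1=ray(c1,*p1);o2,d2=ray(c2,*p2)
    t=np.linalg.lstsq(np.array([d1,-d2]).T,o2-o1,rcond=None)[0]
    a,b=o1+t[0]*d1,o2+t[1]*d2
    return (a+b)/2,np.linalg.norm(a-b)
E
python3 - <<'E'
from h import *
import pickle
C={n:camera(n) for n in("side","top","wrist")}
pickle.dump(C,open('c0.pkl','wb'))
for n in("side","top"): cv2.imwrite(f'pics/{n}0.png',C[n]['frame'])
for n in C:
    V=np.array(C[n]['view']);print(n,(-V[:3,:3].T@V[:3,3]).round(3),V[2,:3].round(2),C[n]['fx'],C[n]['k1'],(C[n]['depth']>0).mean())
print(sense())
E
```

```text
pics
side [1.026 0.447 0.56 ] [-0.58 -0.55 -0.59] 397.2833268444711 0.011237718222048483 0.9961479591836735
top [0.493 0.063 0.95 ] [ 0.14  0.02 -0.99] 402.82074639272054 -0.021197554422030734 0.9959141156462585
wrist [ 0.306 -0.578  0.372] [-0.25 -0.1  -0.96] 331.23140211169533 -0.06705412789795104 0.9960289115646258
{'clock': 0.15, 'joint_pos': array([64.35381387, 36.04697802,  2.20142708, 86.98279691, -1.54755977,
       57.08376912, -1.14535964]), 'dq': array([-0.04105697, -0.10185496, -0.06196544, -0.20677556, -0.02059723,
       -0.0465296 ,  0.04605368]), 'joint_efforts': array([ 1.84712677e-03, -5.63796222e+01,  1.22776844e+00, -1.93651718e+01,
        1.10776298e-02,  7.37400202e-03, -4.76728246e-06]), 'position': array([ 0.24206694, -0.60274968,  0.24159741]), 'eef_rot': array([-1.79916054e+02, -9.48609170e-04,  2.18775861e+01]), 'ft_force': array([-0.14351288, -0.39620481,  0.17671113]), 'ft_torque': array([ 0.02551681, -0.01147832, -0.0195726 ]), 'gripper_force': 0.0, 'grip_width': 0.0855082989578633}
```

View pics/side0.png

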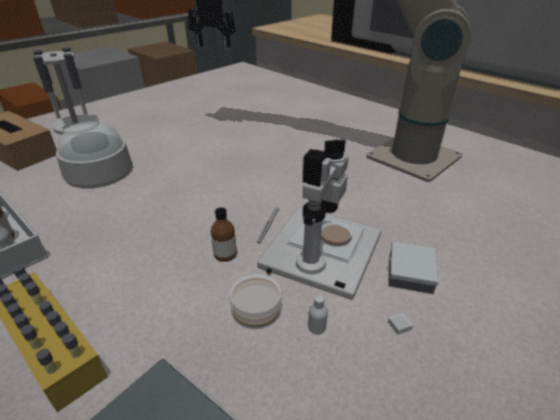

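View pics/top0.png

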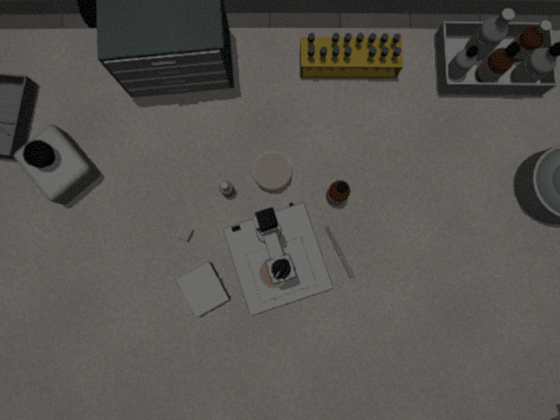

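The side view shows the stand's grip near (316,168) and the knob near (335,150). The top view shows the grip at (265,215), the knob at (280,268), and the base corners at about (224,227), (304,204), (331,289) and (250,314). I'll enlarge and brighten both next.

```bash
python3 - <<'E'
from h import *
import pickle
C=pickle.load(open('c0.pkl','rb'))
def crop(n,x,y,w,h):
    f=C[n]['frame'][y:y+h,x:x+w].astype(float)
    f=255*(f/255)**.6*1.1
    return cv2.resize(np.clip(f,0,255).astype(np.uint8),(400,600),interpolation=cv2.INTER_CUBIC)
cv2.imwrite('pics/crop0.png',np.hstack([crop('side',280,130,100,150),crop('top',230,190,80,120)]))
c=C['top']
f=c['frame'];g=cv2.cvtColor(f,cv2.COLOR_BGR2GRAY)
print([f[y,x] for x,y in((240,240),(325,285),(250,300),(265,215),(280,268),(400,300))])
for u,v in((265,215),(280,268),(224,227),(304,204),(331,289),(250,314)): print(dep(c,u,v).round(3))
E
```

```text
[array([108, 107, 109], dtype=uint8), array([107, 110, 111], dtype=uint8), array([105, 107, 108], dtype=uint8), array([21, 16, 14], dtype=uint8), array([29, 30, 27], dtype=uint8), array([ 95, 100, 104], dtype=uint8)]
[0.583 0.09  0.26 ]
[0.492 0.064 0.246]
[0.587 0.198 0.001]
[0.641 0.009 0.017]
[ 0.445 -0.055  0.001]
[0.389 0.13  0.022]
```

View pics/crop0.png

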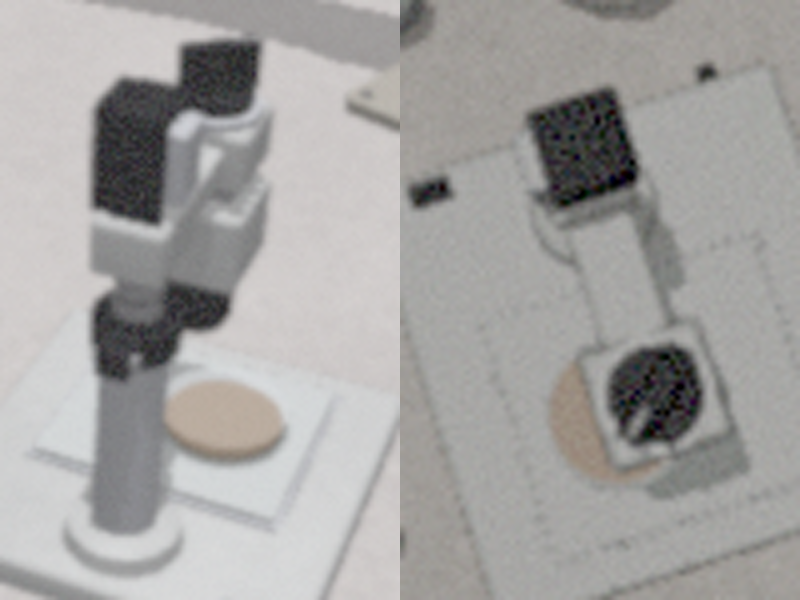

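The crop shows the knob as a dark disc with a white pointer towards lower left, crop centre ≈(655,395), so the bar is about 46° clockwise of the arm. The grip is the black block, with the aluminium button on its left (+y) side. The stand's yaw is about 16°. I'll move to a hover over the knob for a close wrist view.

arm_command(increments=[{"fingers": 1, "translation": [0, 0, -0.04], "delta_rot": [0, 0, 0]}, {"fingers": 1, "translation": [0, 0, -0.04], "delta_rot": [0, 0, 0]}, {"fingers": 1, "translation": [0, 0, -0.04], "delta_rot": [0, 0, 0]}, {"fingers": 1, "translation": [0.0265, -0.029, 0], "delta_rot": [0, 0, 0]}, {"fingers": 1, "translation": [0.0265, -0.029, 0], "delta_rot": [0, 0, 0]}, {"fingers": 1, "translation": [0.0265, -0.029, 0], "delta_rot": [0, 0, 0]}, {"fingers": 1, "translation": [0.0265, -0.029, 0], "delta_rot": [0, 0, 0]}, {"fingers": 1, "translation": [0.0265, -0.029, 0], "delta_rot": [0, 0, 0]}])

```text
clock: 0.82
position: [0.3113, -0.4173, 0.3621]
eef_rot: [-180.0, -0.0, 21.9]
ft_force: [0.6, 0.9, -0.4]
grip_width: 0.0852
gripper_force: 0.0
```

arm_command(increments=[{"fingers": 1, "translation": [0.0265, -0.029, 0], "delta_rot": [0, 0, 0]}, {"fingers": 1, "translation": [0.0265, -0.029, 0], "delta_rot": [0, 0, 0]}, {"fingers": 1, "translation": [0.0265, -0.029, 0], "delta_rot": [0, 0, 0]}, {"fingers": 1, "translation": [0.0265, -0.029, 0], "delta_rot": [0, 0, 0]}, {"fingers": 1, "translation": [0.0265, -0.029, 0], "delta_rot": [0, 0, 0]}, {"fingers": 1, "translation": [0.0265, -0.029, 0], "delta_rot": [0, 0, 0]}, {"fingers": 1, "translation": [0.0265, -0.029, 0], "delta_rot": [0, 0, 0]}, {"fingers": 1, "translation": [0, 0, 0], "delta_rot": [0, 0, 0]}])

```text
clock: 1.48
position: [0.4102, -0.1536, 0.3625]
eef_rot: [-179.8, -0.2, 22.6]
ft_force: [-0.2, 1.2, 0.9]
grip_width: 0.0853
gripper_force: 0.0
```

arm_command(increments=[{"fingers": 1, "translation": [0.0258, -0.0287, 0], "delta_rot": [0, 0, 0]}, {"fingers": 1, "translation": [0.0258, -0.0287, 0], "delta_rot": [0, 0, 0]}, {"fingers": 1, "translation": [0.0258, -0.0287, 0], "delta_rot": [0, 0, 0]}, {"fingers": 1, "translation": [0.0258, -0.0287, 0], "delta_rot": [0, 0, 0]}, {"fingers": 1, "translation": [0.0258, -0.0287, 0], "delta_rot": [0, 0, 0]}, {"fingers": 1, "translation": [0.0258, -0.0287, 0], "delta_rot": [0, 0, 0]}, {"fingers": 1, "translation": [0, 0, 0], "delta_rot": [0, 0, 0.2]}, {"fingers": 1, "translation": [0, 0, 0], "delta_rot": [0, 0, 0.2]}])

```text
clock: 2.15
position: [0.4874, 0.0584, 0.3619]
eef_rot: [-179.9, 0.0, 9.9]
ft_force: [0.5, -1.3, 0.3]
grip_width: 0.0852
gripper_force: 0.0
```

arm_command(increments=[{"fingers": 1, "translation": [0, 0, 0], "delta_rot": [0, 0, 0.2]}, {"fingers": 1, "translation": [0, 0, 0], "delta_rot": [0, 0, 0.2]}, {"fingers": 1, "translation": [0, 0, 0], "delta_rot": [0, 0, 0.2]}, {"fingers": 1, "translation": [0, 0, 0], "delta_rot": [0, 0, 0.2]}, {"fingers": 1, "translation": [0, 0, 0], "delta_rot": [0, 0, 0.2]}, {"fingers": 1, "translation": [0, 0, 0], "delta_rot": [0, 0, 0.2]}, {"fingers": 1, "translation": [0, 0, 0], "delta_rot": [0, 0, 0.1]}, {"fingers": 1, "translation": [0, 0, 0], "delta_rot": [0, 0, 0]}])

```text
clock: 2.82
position: [0.487, 0.0554, 0.3621]
eef_rot: [180.0, 0.0, -29.2]
ft_force: [-0.9, 0.7, -0.7]
grip_width: 0.0852
gripper_force: 0.0
```

```bash
python3 - <<'E'
from h import *
import pickle
C={n:camera(n) for n in("wrist",)}
pickle.dump(C,open('c1.pkl','wb'))
c=C['wrist'];s=sense();print(s['position'],s['eef_rot'])
f=np.clip(255*(c['frame']/255.)**.6*1.1,0,255).astype(np.uint8)
cv2.imwrite('pics/w1.png',f)
E
```

```text
[0.48701168 0.05552449 0.36215166] [ 1.79979134e+02  1.50862009e-02 -2.90515270e+01]
```

View pics/w1.png

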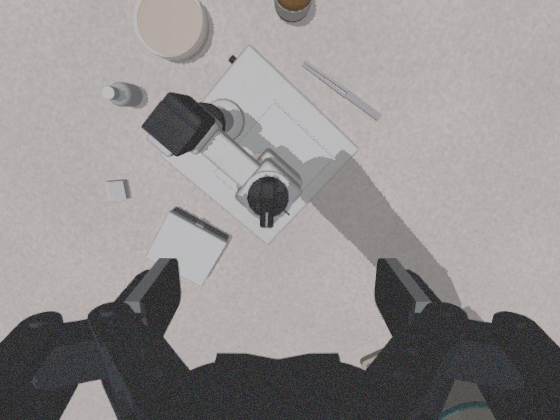

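The wrist view shows the knob disc at about (268,196) with its bar end and pointer at (267,222). The grip block top is at (178,124) and the arm runs between them. I'll measure the bar and block tops from the depth, with a two-view check.

```bash
cat >> h.py <<'E'
def cloud(c,x0,y0,x1,y1):
    P=[];U=[]
    for v in range(y0,y1):
        for u in range(x0,x1):
            if c['depth'][v,u]>0: P.append(dep(c,u,v));U.append((u,v,c['frame'][v,u].astype(int).sum()))
    return np.array(P),np.array(U)
def rect(P):
    (cx,cy),(w,h),a=cv2.minAreaRect((P[:,:2]*1000).astype(np.float32)); return np.round([cx,cy,w,h,a],1),len(P)
E
python3 - <<'E'
from h import *
import pickle
C=pickle.load(open('c0.pkl','rb'));W=pickle.load(open('c1.pkl','rb'))['wrist'];C['wrist']=W
boxes={'wrist':[(235,165,300,235),(130,80,225,165)],'top':[(262,250,300,290),(245,200,290,240)],'side':[(320,130,350,170),(295,145,330,190)]}
for n,(bk,bg) in boxes.items():
    for nm,b in(('knob',bk),('grip',bg)):
        P,U=cloud(C[n],*b); dark=U[:,2]<130
        z=P[:,2]; h,e=np.histogram(z[dark],bins=np.arange(.16,.29,.004)); print(n,nm,dict(zip(e[:-1].round(3),h)))
        for lo in((.236,.2) if nm=='knob' else (.25,)):
            hi=.26 if lo==.236 else (.236 if nm=='knob' else .275)
            m=dark&(z>lo)&(z<hi)
            if m.sum()>5:
                Q=P[m]; d=np.linalg.norm(Q[:,:2]-np.median(Q[:,:2],0),axis=1); Q=Q[d<.03]
                print('  z>',lo,rect(Q),'med',np.median(Q,0).round(4))
                w,v=np.linalg.eigh(np.cov(Q[:,:2].T)); print('   pca',np.degrees(np.arctan2(v[1,1],v[0,1])).round(1),np.sqrt(w*12).round(4), 'mean',Q.mean(0).round(4))
E
```

```text
wrist knob {np.float64(0.16): np.int64(0), np.float64(0.164): np.int64(0), np.float64(0.168): np.int64(0), np.float64(0.172): np.int64(0), np.float64(0.176): np.int64(0), np.float64(0.18): np.int64(0), np.float64(0.184): np.int64(0), np.float64(0.188): np.int64(0), np.float64(0.192): np.int64(0), np.float64(0.196): np.int64(0), np.float64(0.2): np.int64(0), np.float64(0.204): np.int64(0), np.float64(0.208): np.int64(0), np.float64(0.212): np.int64(4), np.float64(0.216): np.int64(186), np.float64(0.22): np.int64(569), np.float64(0.224): np.int64(11), np.float64(0.228): np.int64(12), np.float64(0.232): np.int64(12), np.float64(0.236): np.int64(15), np.float64(0.24): np.int64(206), np.float64(0.244): np.int64(381), np.float64(0.248): np.int64(0), np.float64(0.252): np.int64(0), np.float64(0.256): np.int64(0), np.float64(0.26): np.int64(0), np.float64(0.264): np.int64(0), np.float64(0.268): np.int64(0), np.float64(0.272): np.int64(0), np.float64(0.276): np.int64(0), np.float64(0.28): np.int64(0), np.float64(0.284): np.int64(0)}
  z> 0.236 (array([491.5,  61.7,  10.9,  36.7,  58.2]), 602)
[... 5720 characters left out ...]
38), np.float64(0.22): np.int64(40), np.float64(0.224): np.int64(40), np.float64(0.228): np.int64(47), np.float64(0.232): np.int64(43), np.float64(0.236): np.int64(52), np.float64(0.24): np.int64(38), np.float64(0.244): np.int64(38), np.float64(0.248): np.int64(42), np.float64(0.252): np.int64(41), np.float64(0.256): np.int64(106), np.float64(0.26): np.int64(85), np.float64(0.264): np.int64(0), np.float64(0.268): np.int64(0), np.float64(0.272): np.int64(0), np.float64(0.276): np.int64(0), np.float64(0.28): np.int64(0), np.float64(0.284): np.int64(0)}
  z> 0.25 (array([578.7,  91.5,  31.3,  29.4,  18.8]), 255) med [0.5871 0.0943 0.2596]
   pca 159.8 [0.0281 0.0339] mean [0.5836 0.0942 0.2579]
```

arm_command(increments=[{"fingers": 0.5, "translation": [0.001, -0.008, 0], "delta_rot": [0, 0, 0.08]}, {"fingers": 0.5, "translation": [0, 0, 0.024], "delta_rot": [0, 0, 0]}, {"fingers": 0.5, "translation": [0, 0, 0.024], "delta_rot": [0, 0, 0]}, {"fingers": 0.5, "translation": [0, 0, 0.024], "delta_rot": [0, 0, 0]}, {"fingers": 0.5, "translation": [0, 0, 0.024], "delta_rot": [0, 0, 0]}, {"fingers": 0.5, "translation": [0, 0, 0.018], "delta_rot": [0, 0, 0]}, {"fingers": 0.5, "translation": [0, 0, 0.01], "delta_rot": [0, 0, 0]}, {"fingers": 0.5, "translation": [0, 0, 0], "delta_rot": [0, 0, 0]}], force=30)

```text
clock: 3.53
position: [0.4903, 0.0618, 0.2361]
eef_rot: [179.8, 0.2, -31.4]
ft_force: [0.1, 0.4, 0.2]
grip_width: 0.0429
gripper_force: 0.0
```

arm_command(increments=[{"fingers": 0.5, "translation": [0, 0, 0], "delta_rot": [0, 0, 0]}])

```text
clock: 3.62
position: [0.4918, 0.0621, 0.2381]
eef_rot: [180.0, 0.0, -31.5]
ft_force: [0.5, 0.4, -0.3]
grip_width: 0.0427
gripper_force: 0.0
```

arm_command(increments=[{"fingers": 0, "translation": [0, 0, 0], "delta_rot": [0, 0, 0]}, {"fingers": 0, "translation": [0, 0, 0], "delta_rot": [0, 0, 0]}, {"fingers": 0, "translation": [0, 0, 0], "delta_rot": [0, 0, 0]}, {"fingers": 0, "translation": [0, 0, 0], "delta_rot": [0, 0, 0]}, {"fingers": 0, "translation": [0, 0, 0], "delta_rot": [0, 0, 0]}, {"fingers": 0, "translation": [0, 0, 0], "delta_rot": [0, 0, 0]}], force=30)

```text
clock: 4.12
position: [0.4923, 0.0619, 0.2393]
eef_rot: [-180.0, -0.1, -31.5]
ft_force: [-1.3, -1.5, 5.8]
grip_width: 0.01
gripper_force: 34.7
```

```bash
python3 -c "
from h import *
s=sense();print(s['ft_force'],s['ft_torque'],s['grip_width'],s['gripper_force'],s['position'],s['eef_rot'])"
```

```text
[-1.32423267 -1.49166337  5.82651364] [-0.32499618  0.29024606  0.00575189] 0.010004454591512925 34.69162881374359 [0.49232972 0.06186022 0.2392637 ] [-1.79970891e+02 -8.23777245e-02 -3.15314121e+01]
```

arm_command(increments=[{"fingers": 0, "translation": [0, 0, -0.002], "delta_rot": [0, 0, -0.1]}, {"fingers": 0, "translation": [0, 0, 0], "delta_rot": [0, 0, -0.15]}, {"fingers": 0, "translation": [0, 0, 0], "delta_rot": [0, 0, -0.15]}, {"fingers": 0, "translation": [0, 0, 0], "delta_rot": [0, 0, -0.15]}, {"fingers": 0, "translation": [0, 0, 0], "delta_rot": [0, 0, -0.15]}, {"fingers": 0, "translation": [0, 0, 0], "delta_rot": [0, 0, -0.15]}, {"fingers": 0, "translation": [0, 0, 0], "delta_rot": [0, 0, -0.15]}, {"fingers": 0, "translation": [0, 0, 0], "delta_rot": [0, 0, -0.15]}])

```text
clock: 4.78
position: [0.4925, 0.063, 0.2399]
eef_rot: [-179.9, -0.1, 3.2]
ft_force: [2.2, 2.2, -6.7]
grip_width: 0.0103
gripper_force: 33.0
```

```bash
python3 -c "
from h import *
s=sense();print(s['ft_force'],s['ft_torque'],s['grip_width'],s['gripper_force'],s['position'],s['eef_rot'])"
```

```text
[ 2.23267608  2.20217235 -6.73995532] [ 0.43040238 -0.5355535  -0.07517558] 0.010293442594737317 32.9927784204483 [0.49254054 0.06303858 0.23993416] [-1.79916227e+02 -8.07511585e-02  3.20987979e+00]
```

arm_command(increments=[{"fingers": 0, "translation": [0, 0, 0.001], "delta_rot": [0, 0, -0.1]}, {"fingers": 0, "translation": [0, 0, 0], "delta_rot": [0, 0, -0.1]}, {"fingers": 0, "translation": [0, 0, 0], "delta_rot": [0, 0, -0.1]}, {"fingers": 0, "translation": [0, 0, 0], "delta_rot": [0, 0, -0.1]}, {"fingers": 0, "translation": [0, 0, 0], "delta_rot": [0, 0, 0]}, {"fingers": 0, "translation": [0, 0, 0], "delta_rot": [0, 0, 0]}])

```text
clock: 5.28
position: [0.4925, 0.0634, 0.2395]
eef_rot: [-179.9, -0.1, 14.9]
ft_force: [1.7, 3.4, -3.0]
grip_width: 0.0101
gripper_force: 33.6
```

```bash
python3 -c "
from h import *
s=sense();print(s['ft_force'],s['ft_torque'],s['grip_width'],s['gripper_force'],s['position'],s['eef_rot'])"
```

```text
[ 1.68214981  3.36514154 -3.0443123 ] [ 0.84994601 -0.33058123  0.08675253] 0.010091305006321159 33.638285994529724 [0.49249518 0.06342464 0.23950291] [-1.79914283e+02 -1.13454364e-01  1.49342732e+01]
```

arm_command(increments=[{"fingers": 0, "translation": [0, 0, 0], "delta_rot": [0, 0, -0.05]}, {"fingers": 0, "translation": [0, 0, 0], "delta_rot": [0, 0, -0.05]}, {"fingers": 0, "translation": [0, 0, 0], "delta_rot": [0, 0, 0]}, {"fingers": 0, "translation": [0, 0, 0], "delta_rot": [0, 0, 0]}])

```text
clock: 5.62
position: [0.4924, 0.0635, 0.2395]
eef_rot: [-179.9, -0.1, 18.1]
ft_force: [2.5, 5.1, -1.8]
grip_width: 0.0099
gripper_force: 33.6
```

```bash
python3 -c "
from h import *
s=sense();print(s['ft_force'],s['ft_torque'],s['grip_width'],s['gripper_force'],s['position'],s['eef_rot'])"
```

```text
[ 2.54230483  5.05113501 -1.8480401 ] [ 1.18678689 -0.40819902  0.02783623] 0.009899338657105282 33.60541820526123 [0.49244927 0.06346871 0.23950666] [-1.79928290e+02 -1.08615159e-01  1.80695606e+01]
```

arm_command(increments=[{"fingers": 0, "translation": [0, 0, 0], "delta_rot": [0, 0, -0.05]}, {"fingers": 0, "translation": [0, 0, 0], "delta_rot": [0, 0, -0.05]}, {"fingers": 0, "translation": [0, 0, 0], "delta_rot": [0, 0, 0]}, {"fingers": 0, "translation": [0, 0, 0], "delta_rot": [0, 0, 0]}])

```text
clock: 5.95
position: [0.4924, 0.0635, 0.2395]
eef_rot: [-179.9, -0.1, 20.9]
ft_force: [1.5, 6.0, -1.6]
grip_width: 0.0104
gripper_force: 36.6
```

```bash
python3 -c "
from h import *
s=sense();print(s['ft_force'],s['ft_torque'],s['joint_efforts'][6],s['grip_width'],s['gripper_force'],s['position'],s['eef_rot'])"
```

```text
[ 1.53959476  5.95396773 -1.55833803] [ 1.23036857 -0.30313838 -0.61684018] 0.6448324955999851 0.010418821890250297 36.62382781505585 [0.49239899 0.06350649 0.23949333] [-1.79894277e+02 -1.08020765e-01  2.09208084e+01]
```

Torque rose to 0.62 N m at about 19–21°, so the knob is at its stop. I'll open, rise, and look again.

arm_command(increments=[{"fingers": 0.5, "translation": [0, 0, 0], "delta_rot": [0, 0, 0]}, {"fingers": 0.5, "translation": [0, 0, 0], "delta_rot": [0, 0, 0]}, {"fingers": 0.5, "translation": [0, 0, 0], "delta_rot": [0, 0, 0]}, {"fingers": 0.6, "translation": [0, 0, -0.015], "delta_rot": [0, 0, 0]}, {"fingers": 0.6, "translation": [0, 0, -0.03], "delta_rot": [0, 0, 0]}, {"fingers": 0.8, "translation": [0, 0, -0.035], "delta_rot": [0, 0, 0.06]}, {"fingers": 0.8, "translation": [0, 0, -0.03], "delta_rot": [0, 0, 0]}, {"fingers": 0.8, "translation": [0, 0, 0], "delta_rot": [0, 0, 0]}])

```text
clock: 6.62
position: [0.4948, 0.0624, 0.355]
eef_rot: [179.8, -0.6, 19.1]
ft_force: [-0.1, 1.1, 0.2]
grip_width: 0.0681
gripper_force: 0.0
```

```bash
python3 - <<'E'
from h import *
import pickle
C={n:camera(n) for n in("wrist","top","side")}
pickle.dump(C,open('c2.pkl','wb'))
s=sense();print(s['position'],s['eef_rot'])
c=C['wrist']
# world box: project to find windows
for nm,p in(('knob',(.492,.0625,.245)),('grip',(.5765,.0905,.26))):
    u,v=map(int,proj(c,p)); P,U=cloud(c,max(u-60,0),max(v-60,0),min(u+60,560),min(v+60,420))
    z=P[:,2]; near=np.linalg.norm(P[:,:2]-p[:2],axis=1)<.03
    lo,hi=((.236,.255) if nm=='knob' else (.25,.275))
    m=near&(z>lo)&(z<hi); dark=m&(U[:,2]<130)
    for k in(m,dark):
        Q=P[k]; w,e=np.linalg.eigh(np.cov(Q[:,:2].T)); print(nm,(u,v),rect(Q),np.median(Q,0).round(4),'pca',np.degrees(np.arctan2(e[1,1],e[0,1])).round(1))
f=np.clip(255*(c['frame']/255.)**.6*1.1,0,255).astype(np.uint8)
cv2.imwrite('pics/w2.png',f)
E
```

```text
[0.49140779 0.06148029 0.34899257] [1.79955862e+02 5.43814496e-02 1.91507368e+01]
knob (274, 212) (array([491. ,  62.1,  37.8,  10.1,  19. ]), 683) [0.4922 0.0625 0.2443] pca -161.0
knob (274, 212) (array([491.4,  62.3,  36.9,  10.1,  19. ]), 621) [0.4939 0.0631 0.2443] pca -161.2
grip (276, 87) (array([576.1,  91.2,  31. ,  40.4,  19.5]), 2771) [0.5763 0.0902 0.2592] pca 106.2
grip (276, 87) (array([577.1,  88.2,  30.9,  32.1,  19.2]), 2384) [0.5772 0.0882 0.2593] pca 109.1
```

View pics/w2.png

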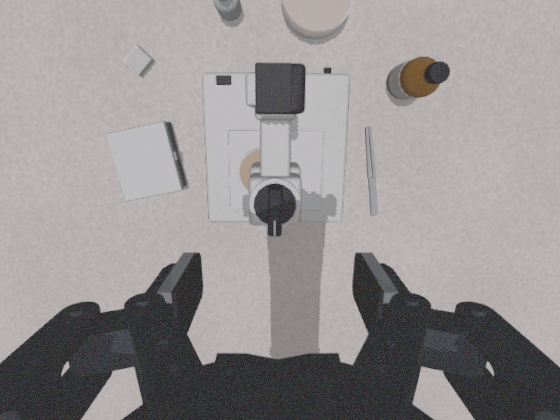

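The wrist view shows the knob bar and pointer at (275,205–235), in line with the arm. The block top is at (280,88) with the button on its left. The measured bar is at 19.0° against a stand yaw of about 19.2°. The grip point is (0.576,0.091), 89.7 mm from the knob as it should be. Next I'll go to the grip.

arm_command(increments=[{"fingers": 0.85, "translation": [0.03, 0.001, 0], "delta_rot": [0, 0, 0]}, {"fingers": 0.85, "translation": [0.03, 0.001, 0], "delta_rot": [0, 0, 0]}, {"fingers": 0.85, "translation": [0.03, 0.0005, 0], "delta_rot": [0, 0, 0]}, {"fingers": 0.85, "translation": [0, 0, 0], "delta_rot": [0, 0, 0]}, {"fingers": 0.85, "translation": [0, 0, 0], "delta_rot": [0, 0, 0]}], force=30)

```text
clock: 7.18
position: [0.5774, 0.0894, 0.3466]
eef_rot: [-179.9, 0.3, 19.2]
ft_force: [-0.0, -0.1, 0.2]
grip_width: 0.0727
gripper_force: 0.0
```

```bash
python3 - <<'E'
from h import *
import pickle
C=pickle.load(open('c2.pkl','rb'))
s=sense();print(s['position'],s['eef_rot'])
a=np.radians(19.1);Rz=np.array([[np.cos(a),-np.sin(a),0],[np.sin(a),np.cos(a),0],[0,0,1]]);O=np.array([.5763,.091,0])
# heights of known planes per camera: base top (z=.020) and grip top, in stand coordinates
for n,c in C.items():
    for nm,pts in(('base',[(x,y,.02) for x in np.arange(-160,30,6)/1e3 for y in np.r_[-92:-70:4,72:92:4]/1e3]),('bench',[(x,y,0) for x in np.arange(-160,30,6)/1e3 for y in(-.13,-.12,.115)]),('gtop',[(x,y,.26) for x in np.arange(-12,13,2)/1e3 for y in np.arange(-15,13,2)/1e3]),('ctop',[(.027*np.cos(t),.027*np.sin(t),.155) for t in np.arange(0,6.3,.2)])):
        z=[]
        for p in pts:
            u,v=proj(c,O+Rz@np.array(p))
            if 0<u<559 and 0<v<419: z.append(dep(c,u,v)[2])
        print(n,nm,len(z),np.median(z).round(4) if z else None,np.round(np.percentile(z,[25,75]),4) if z else '')
c=C['side']
def img(c,x,y,w,h,k):
    f=np.clip(255*(c['frame'][y:y+h,x:x+w]/255.)**.6*1.1,0,255).astype(np.uint8)
    return cv2.resize(f,None,fx=k,fy=k,interpolation=cv2.INTER_CUBIC)
for z in(.155,.165,.175,.179,.26):print(z,np.round(proj(c,O+[0,0,z]),1))
cv2.imwrite('pics/s2.png',img(c,295,170,40,50,12))
E
```

```text
[0.5773694  0.08943018 0.3466    ] [-179.93893049    0.26820784   19.2144589 ]
wrist base 352 0.0194 [0.0188 0.02  ]
wrist bench 96 -0.0004 [-0.0012  0.0002]
wrist gtop 182 0.2593 [0.2589 0.2598]
wrist ctop 32 0.2552 [0.2039 0.2594]
top base 352 0.7321 [0.7294 0.7331]
top bench 96 0.7372 [0.7332 0.7409]
top gtop 182 0.7198 [0.7164 0.7224]
top ctop 32 0.7237 [0.7171 0.7274]
side base 352 0.0202 [0.0196 0.021 ]
side bench 96 0.0002 [-0.0005  0.0009]
side gtop 182 0.2602 [0.2598 0.2606]
side ctop 32 0.1179 [0.0183 0.1503]
0.155 [313.2 207.1]
0.165 [313.5 202.4]
0.175 [313.8 197.6]
0.179 [314.  195.7]
0.26 [316.6 153.7]
```

View pics/s2.png

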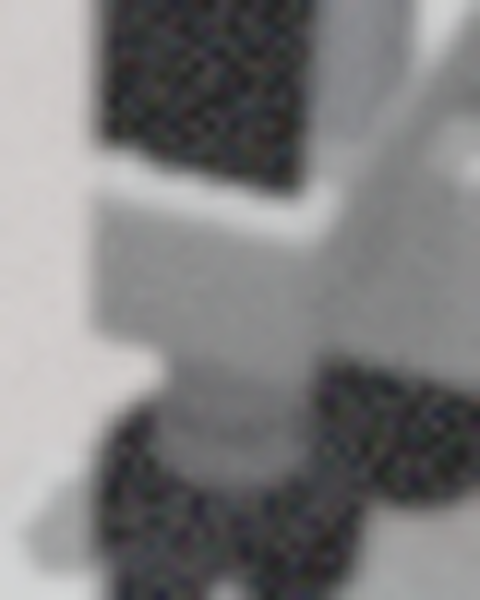

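The side crop shows the head and column above the dark collar, with a thin ring at about (235,430) in the crop, too blurred to read yet. The top height relative to the base gives column ≈ 0.021 from both views. Now descend on the grip.

arm_command(increments=[{"fingers": 0.85, "translation": [0, 0.0008, 0.02], "delta_rot": [0, 0, 0]}, {"fingers": 0.85, "translation": [0, 0, 0.025], "delta_rot": [0, 0, 0]}, {"fingers": 0.85, "translation": [0, 0, 0.025], "delta_rot": [0, 0, 0]}, {"fingers": 0.85, "translation": [0, 0, 0.02], "delta_rot": [0, 0, 0]}, {"fingers": 0.85, "translation": [0, 0, 0.015], "delta_rot": [0, 0, 0]}, {"fingers": 0.85, "translation": [0, 0, 0.01], "delta_rot": [0, 0, 0]}, {"fingers": 0.85, "translation": [0, 0, 0], "delta_rot": [0, 0, 0]}, {"fingers": 0.85, "translation": [0, 0, 0], "delta_rot": [0, 0, 0]}], force=30)

```text
clock: 7.85
position: [0.5772, 0.0883, 0.2341]
eef_rot: [180.0, 0.1, 19.2]
ft_force: [0.5, 0.2, 0.1]
grip_width: 0.0726
gripper_force: 0.0
```

arm_command(increments=[{"fingers": 0.85, "translation": [0, 0, 0.004], "delta_rot": [0, 0, 0]}, {"fingers": 0.85, "translation": [0, 0, 0], "delta_rot": [0, 0, 0]}, {"fingers": 0.3, "translation": [0, 0, 0], "delta_rot": [0, 0, 0]}, {"fingers": 0.3, "translation": [0, 0, 0], "delta_rot": [0, 0, 0]}, {"fingers": 0, "translation": [0, 0, 0], "delta_rot": [0, 0, 0]}, {"fingers": 0, "translation": [0, 0, 0], "delta_rot": [0, 0, 0]}, {"fingers": 0, "translation": [0, 0, 0], "delta_rot": [0, 0, 0]}, {"fingers": 0, "translation": [0, 0, 0], "delta_rot": [0, 0, 0]}], force=30)

```text
clock: 8.52
position: [0.5783, 0.0893, 0.2298]
eef_rot: [-179.9, -0.0, 19.2]
ft_force: [3.6, 1.9, -6.3]
grip_width: 0.033
gripper_force: 35.2
```

arm_command(increments=[{"fingers": 0, "translation": [0, 0, 0], "delta_rot": [0, 0, 0]}, {"fingers": 0, "translation": [0, 0, 0], "delta_rot": [0, 0, 0]}])

```text
clock: 8.68
position: [0.5783, 0.0893, 0.2299]
eef_rot: [-179.9, -0.0, 19.2]
ft_force: [3.5, 3.1, -8.7]
grip_width: 0.0326
gripper_force: 35.1
```

```bash
python3 -c "
from h import *
s=sense();print(s['ft_force'],s['ft_torque'],s['grip_width'],s['gripper_force'],s['position'],s['eef_rot'])"
```

```text
[ 3.5277799   3.12233533 -8.74974196] [ 1.19737062 -0.65215592 -0.21522782] 0.03260847489368424 35.08579194545746 [0.57827832 0.08929139 0.22986895] [-1.79940909e+02 -3.69568770e-02  1.91762870e+01]
```

arm_command(increments=[{"fingers": 0, "translation": [0, 0, -0.003], "delta_rot": [0, 0, 0]}, {"fingers": 0, "translation": [0, 0, -0.005], "delta_rot": [0, 0, 0]}, {"fingers": 0, "translation": [0, 0, -0.005], "delta_rot": [0, 0, 0]}, {"fingers": 0, "translation": [0, 0, -0.005], "delta_rot": [0, 0, 0]}, {"fingers": 0, "translation": [0, 0, -0.005], "delta_rot": [0, 0, 0]}, {"fingers": 0, "translation": [0, 0, -0.005], "delta_rot": [0, 0, 0]}, {"fingers": 0, "translation": [0, 0, -0.005], "delta_rot": [0, 0, 0]}, {"fingers": 0, "translation": [0, 0, -0.005], "delta_rot": [0, 0, 0]}])

```text
clock: 9.35
position: [0.5783, 0.0892, 0.2681]
eef_rot: [-179.9, -0.0, 19.2]
ft_force: [4.2, 2.6, -8.6]
grip_width: 0.0326
gripper_force: 35.1
```

arm_command(increments=[{"fingers": 0, "translation": [0, 0, -0.005], "delta_rot": [0, 0, 0]}, {"fingers": 0, "translation": [0, 0, -0.005], "delta_rot": [0, 0, 0]}, {"fingers": 0, "translation": [0, 0, -0.005], "delta_rot": [0, 0, 0]}, {"fingers": 0, "translation": [0, 0, -0.005], "delta_rot": [0, 0, 0]}, {"fingers": 0, "translation": [0, 0, -0.005], "delta_rot": [0, 0, 0]}, {"fingers": 0, "translation": [0, 0, -0.005], "delta_rot": [0, 0, 0]}, {"fingers": 0, "translation": [0, 0, -0.005], "delta_rot": [0, 0, 0]}, {"fingers": 0, "translation": [0, 0, -0.003], "delta_rot": [0, 0, 0]}])

```text
clock: 10.02
position: [0.5783, 0.0893, 0.3063]
eef_rot: [-179.9, -0.1, 19.2]
ft_force: [4.4, 3.8, -8.4]
grip_width: 0.0325
gripper_force: 35.1
```

arm_command(increments=[{"fingers": 0, "translation": [0, 0, -0.003], "delta_rot": [0, 0, 0]}, {"fingers": 0, "translation": [0, 0, 0], "delta_rot": [0, 0, 0]}, {"fingers": 0, "translation": [0, 0, 0], "delta_rot": [0, 0, 0]}, {"fingers": 0, "translation": [0, 0, 0], "delta_rot": [0, 0, 0]}])

```text
clock: 10.35
position: [0.5783, 0.0892, 0.3093]
eef_rot: [-180.0, -0.1, 19.2]
ft_force: [3.6, 3.9, -5.6]
grip_width: 0.0327
gripper_force: 35.2
```

```bash
python3 - <<'E'
from h import *
import pickle
C=[camera("side") for _ in range(6)]
s=sense();print(s['ft_force'],s['grip_width'],s['gripper_force'],s['position'],s['eef_rot'])
c=C[0];c['frame']=np.mean([k['frame'] for k in C],0);c['depth']=np.median([k['depth'] for k in C],0)
pickle.dump(c,open('c3.pkl','wb'))
a=np.radians(19.1);Rz=np.array([[np.cos(a),-np.sin(a),0],[np.sin(a),np.cos(a),0],[0,0,1]]);O=np.array([.5763,.091,0])
for z in np.arange(.15,.25,.01):print(z.round(3),np.round(proj(c,O+[0,0,z]),1))
x,y,w,h=285,100,55,120
f=np.clip(255*(c['frame'][y:y+h,x:x+w]/255.)**.6*1.1,0,255).astype(np.uint8)
cv2.imwrite('pics/s3.png',cv2.resize(f,None,fx=5,fy=5,interpolation=cv2.INTER_CUBIC))
E
```

```text
[ 3.04195028  2.92382337 -6.39513414] 0.03269684130395663 35.15466749668121 [0.57828282 0.08924851 0.30928849] [-1.79958289e+02 -5.92331302e-02  1.91865638e+01]
0.15 [313.1 209.4]
0.16 [313.4 204.7]
0.17 [313.7 200. ]
0.18 [314.  195.2]
0.19 [314.3 190.4]
0.2 [314.6 185.4]
0.21 [314.9 180.4]
0.22 [315.3 175.2]
0.23 [315.6 170. ]
0.24 [315.9 164.7]
```

View pics/s3.png

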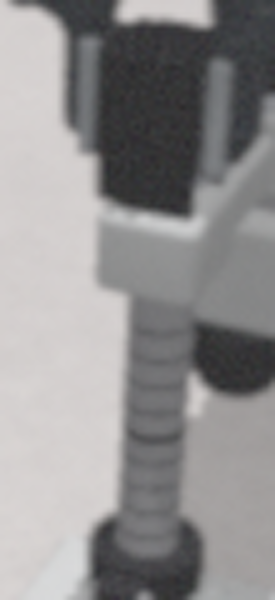

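The side crop shows the column out, with thin rings and the 50 mm thick ring at crop (157,437), and the collar top at about crop y 545. I'll measure the rings along the axis.

```bash
python3 - <<'E'
from h import *
import pickle
from scipy.signal import find_peaks
c=pickle.load(open('c3.pkl','rb'))
g=c['frame'].mean(2).astype(np.float32)
o,_=ray(c,c['cx'],c['cy'])
O=np.array([.5763,.091,0]); n=o-O; n[2]=0; n/=np.linalg.norm(n); t=np.array([-n[1],n[0],0])
# column width at z=.20
us=np.linspace(-.025,.025,101)
pr=[cv2.remap(g,*[np.array([[a]],np.float32) for a in proj(c,O+t*s+[0,0,.2])],cv2.INTER_CUBIC)[0,0] for s in us]
d=np.abs(np.gradient(pr)); print('edges mm',[(us[i]*1e3).round(1) for i in find_peaks(d,height=2)[0]],np.round(pr[::5]))
for r in(.009,.011,.013):
    zs=np.arange(.145,.215,.00025); prof=np.zeros(len(zs))
    for s in np.arange(-.004,.0041,.001):
        q=np.array([proj(c,O+[.0,0,0]+n*np.sqrt(r*r-s*s)+t*s+[0,0,z]) for z in zs],np.float32)
        prof+=cv2.remap(g,q[:,0:1],q[:,1:2],cv2.INTER_CUBIC)[:,0]/9
    p=find_peaks(-prof,prominence=.7)[0]; print(r,[(zs[i].round(4),round(float(prof[i]),1)) for i in p])
    if r==.011: print(np.round(prof[::4]))
    gd=np.gradient(prof);i=np.argmax(gd[:80]);print('  collar edge z',zs[i])
E
```

```text
edges mm [np.float64(-9.5), np.float64(7.5), np.float64(12.0)] [158. 158. 157. 157. 159. 158. 119.  51.  51.  56.  59.  60.  58.  51.
  47.  81.  98. 100. 100. 100. 100.]
0.009 [(np.float64(0.1612), 53.0), (np.float64(0.1715), 52.9), (np.float64(0.1818), 52.7), (np.float64(0.1918), 50.7), (np.float64(0.2015), 34.8), (np.float64(0.2118), 47.5)]
  collar edge z 0.15275
0.011 [(np.float64(0.1628), 53.0), (np.float64(0.173), 52.9), (np.float64(0.183), 52.7), (np.float64(0.1933), 50.7), (np.float64(0.2028), 34.7), (np.float64(0.213), 47.5)]
[21. 21. 22. 24. 25. 26. 26. 28. 34. 41. 50. 57. 63. 64. 64. 62. 58. 54.
 53. 57. 61. 64. 65. 65. 64. 62. 59. 55. 53. 55. 59. 63. 63. 64. 63. 61.
 58. 55. 53. 54. 57. 60. 62. 62. 61. 59. 56. 52. 51. 52. 55. 57. 59. 58.
 56. 51. 43. 36. 35. 40. 49. 56. 58. 59. 59. 57. 53. 50. 47. 49.]
  collar edge z 0.15425
0.013 [(np.float64(0.147), 20.5), (np.float64(0.1642), 53.0), (np.float64(0.1745), 52.9), (np.float64(0.1845), 52.7), (np.float64(0.1945), 50.7), (np.float64(0.204), 34.7)]
  collar edge z 0.15575
```

arm_command(increments=[{"fingers": 0, "translation": [0, 0, -0.002], "delta_rot": [0, 0, 0]}, {"fingers": 0, "translation": [0, 0, -0.002], "delta_rot": [0, 0, 0]}, {"fingers": 0, "translation": [0, 0, -0.002], "delta_rot": [0, 0, 0]}, {"fingers": 0, "translation": [0, 0, 0], "delta_rot": [0, 0, 0]}, {"fingers": 0, "translation": [0, 0, 0], "delta_rot": [0, 0, 0]}, {"fingers": 0, "translation": [0, 0, 0], "delta_rot": [0, 0, 0]}])

```text
clock: 11.15
position: [0.5783, 0.0893, 0.3153]
eef_rot: [-180.0, -0.1, 19.2]
ft_force: [3.2, 4.2, -6.4]
grip_width: 0.0329
gripper_force: 35.2
```

```bash
cat > m.py <<'E'
from h import *
import pickle
from scipy.signal import find_peaks
def prof(c,r=.010):
    g=c['frame'].mean(2).astype(np.float32)
    o,_=ray(c,c['cx'],c['cy'])
    O=np.array([.5763,.091,0]); n=o-O; n[2]=0; n/=np.linalg.norm(n); t=np.array([-n[1],n[0],0])
    zs=np.arange(.140,.230,.00025); p=np.zeros(len(zs))
    for s in np.arange(-.003,.0041,.001):
        q=np.array([proj(c,O+n*np.sqrt(r*r-s*s)+t*s+[0,0,z]) for z in zs],np.float32)
        p+=cv2.remap(g,q[:,0:1],q[:,1:2],cv2.INTER_CUBIC)[:,0]/8
    k=find_peaks(-p,prominence=.7)[0]; print([(zs[i].round(4),round(float(p[i]),1)) for i in k])
    gd=np.gradient(p);i=np.argmax(gd[:100]);print('  collar edge z',zs[i]); print(np.round(p[:120:4]))
def gtop(c):
    a=np.radians(19.1);X=np.array([np.cos(a),np.sin(a),0]);Y=np.array([-X[1],X[0],0])
    O=np.array([.5763,.091,.339]); z=[dep(c,*proj(c,O+X*x+Y*y))[2] for x in np.arange(-10,11,2)/1e3 for y in np.arange(-12,10,2)/1e3]
    print('gtop',np.round(np.percentile(z,[10,50,90]),4))
def shot(n=6):
    C=[camera("side") for _ in range(n)]; c=C[0];c['frame']=np.mean([k['frame'] for k in C],0);c['depth']=np.median([k['depth'] for k in C],0); return c
E
python3 - <<'E'
from m import *
c=pickle.load(open('c3.pkl','rb'));prof(c)
d=shot();pickle.dump(d,open('c4.pkl','wb'));prof(d)
s=sense();print(s['position'],s['grip_width'],s['ft_force'])
print('start');prof(pickle.load(open('c0.pkl','rb'))['side'])
E
```

```text
[(np.float64(0.1445), 20.5), (np.float64(0.162), 53.0), (np.float64(0.1723), 52.7), (np.float64(0.1825), 52.8), (np.float64(0.1925), 50.9), (np.float64(0.202), 34.7), (np.float64(0.2125), 47.6), (np.float64(0.2225), 48.0)]
  collar edge z 0.15350000000000003
[28. 22. 22. 21. 21. 21. 22. 24. 25. 26. 26. 27. 33. 39. 49. 56. 62. 65.
 65. 63. 60. 55. 53. 56. 61. 64. 65. 66. 65. 63.]
[(np.float64(0.144), 20.7), (np.float64(0.1575), 38.5), (np.float64(0.1683), 53.6), (np.float64(0.1783), 53.9), (np.float64(0.1883), 54.6), (np.float64(0.1985), 51.2), (np.float64(0.2078), 35.0), (np.float64(0.2185), 49.1), (np.float64(0.2283), 48.5)]
  collar edge z 0.15975000000000003
[28. 23. 22. 21. 21. 21. 22. 24. 25. 26. 26. 27. 30. 35. 40. 43. 44. 40.
 39. 44. 51. 57. 61. 64. 64. 63. 61. 57. 54. 55.]
[0.57829225 0.08926749 0.31527381] 0.03324024545541209 [ 3.74271136  3.27381927 -5.59542098]
start
[(np.float64(0.1413), 19.7), (np.float64(0.1503), 17.3), (np.float64(0.1648), 45.8), (np.float64(0.1723), 55.9), (np.float64(0.2118), 14.1), (np.float64(0.2165), 14.6), (np.float64(0.2263), 15.1)]
  collar edge z 0.15550000000000003
[24. 20. 21. 23. 23. 23. 24. 24. 22. 19. 17. 18. 19. 21. 28. 35. 44. 49.
 54. 56. 56. 56. 54. 51. 47. 46. 48. 51. 54. 56.]
```

```bash
python3 - <<'E'
from m import *
c2=pickle.load(open('c2.pkl','rb'))['side'];c0=pickle.load(open('c0.pkl','rb'))['side']
c3=pickle.load(open('c3.pkl','rb'));c4=pickle.load(open('c4.pkl','rb'))
a=np.radians(19.1);X=np.array([np.cos(a),np.sin(a),0]);Y=np.array([-X[1],X[0],0]);O=np.array([.5763,.091,0])
# black/white edge on the block's +x face (x=+16 mm)
def edge(c,lo,hi):
    g=c['frame'].mean(2).astype(np.float32); zs=np.arange(lo,hi,.00025);p=0
    for y in np.arange(-14,9,2)/1e3:
        q=np.array([proj(c,O+X*.016+Y*y+[0,0,z]) for z in zs],np.float32); p=p+cv2.remap(g,q[:,:1],q[:,1:],cv2.INTER_CUBIC)[:,0]/12
    # subpixel half-level crossing
    half=(np.percentile(p,3)+np.percentile(p,97))/2; i=np.where((p[:-1]>half)&(p[1:]<=half))[0]; return zs[i].round(4),np.percentile(p,[3,97]).round()
for n,c,l in(('c0',c0,.2),('c2',c2,.2),('c3',c3,.277),('c4',c4,.283)): print(n,edge(c,l,l+.025))
o,_=ray(c4,c4['cx'],c4['cy'])
# depth-based z of head front face etc: collar top annulus, near side, in all frames
n=o-O;n[2]=0;n/=np.linalg.norm(n);t=np.array([-n[1],n[0],0])
D=np.median([k['depth'] for k in(c3,c4)],0);k=dict(c4);k['depth']=D
for r in np.arange(.008,.03,.002):
    z=[dep(k,*proj(k,O+n*r*np.cos(f)+t*r*np.sin(f)+[0,0,.155])) for f in np.arange(-.8,.81,.2)]
    print(round(r,3),np.round(np.median(z,0),4),np.round([np.linalg.norm((p-O)[:2]) for p in z],3))
prof(shot())
s=sense();print(s['position'],s['grip_width'])
E
```

```text
c0 (array([0.2112]), array([ 15., 141.]))
c2 (array([0.2112]), array([ 16., 141.]))
c3 (array([0.2877]), array([ 15., 137.]))
c4 (array([0.2935]), array([ 16., 136.]))
0.008 [0.5848 0.0977 0.1576] [0.011 0.012 0.012 0.011 0.011 0.011 0.011 0.012 0.012]
0.01 [0.5853 0.0981 0.1561] [0.011 0.011 0.011 0.011 0.011 0.012 0.012 0.012 0.012]
0.012 [0.5854 0.0982 0.1552] [0.013 0.012 0.014 0.012 0.012 0.012 0.013 0.013 0.012]
0.014 [0.588  0.1002 0.1556] [0.014 0.015 0.015 0.015 0.015 0.015 0.015 0.014 0.015]
0.016 [0.5885 0.1007 0.1548] [0.015 0.016 0.016 0.016 0.016 0.016 0.016 0.017 0.016]
0.018 [0.591  0.1026 0.1555] [0.019 0.019 0.017 0.019 0.019 0.018 0.018 0.018 0.019]
0.02 [0.5926 0.1039 0.1551] [0.019 0.02  0.02  0.02  0.021 0.021 0.019 0.02  0.02 ]
0.022 [0.5932 0.1043 0.1541] [0.02  0.021 0.021 0.021 0.022 0.021 0.022 0.021 0.021]
0.024 [0.5929 0.1041 0.1523] [0.02  0.021 0.021 0.02  0.021 0.021 0.021 0.021 0.022]
0.026 [0.5925 0.105  0.1512] [0.02  0.02  0.023 0.021 0.023 0.021 0.021 0.022 0.021]
0.028 [0.5882 0.1058 0.1492] [0.166 0.021 0.024 0.024 0.024 0.02  0.022 0.022 0.021]
[(np.float64(0.1443), 20.2), (np.float64(0.1575), 38.4), (np.float64(0.1683), 53.7), (np.float64(0.1783), 55.0), (np.float64(0.1883), 54.7), (np.float64(0.1985), 51.6), (np.float64(0.208), 34.7), (np.float64(0.2185), 48.7), (np.float64(0.2283), 49.1)]
  collar edge z 0.15975000000000003
[28. 23. 23. 21. 20. 21. 22. 24. 25. 26. 27. 27. 31. 35. 40. 44. 44. 40.
 39. 43. 51. 57. 62. 64. 64. 63. 61. 57. 54. 55.]
[0.57827828 0.0892532  0.31526406] 0.03288498408779455
```

The estimates agree on about 0.104 now: ring against collar edge, head edge, and top height. I'll lower 4 mm and check.

arm_command(increments=[{"fingers": 0, "translation": [0, 0, 0.001], "delta_rot": [0, 0, 0]}, {"fingers": 0, "translation": [0, 0, 0.001], "delta_rot": [0, 0, 0]}, {"fingers": 0, "translation": [0, 0, 0.001], "delta_rot": [0, 0, 0]}, {"fingers": 0, "translation": [0, 0, 0.001], "delta_rot": [0, 0, 0]}, {"fingers": 0, "translation": [0, 0, 0], "delta_rot": [0, 0, 0]}, {"fingers": 0, "translation": [0, 0, 0], "delta_rot": [0, 0, 0]}, {"fingers": 0, "translation": [0, 0, 0], "delta_rot": [0, 0, 0]}, {"fingers": 0, "translation": [0, 0, 0], "delta_rot": [0, 0, 0]}])

```text
clock: 12.42
position: [0.5783, 0.0893, 0.3111]
eef_rot: [-180.0, -0.0, 19.2]
ft_force: [4.5, 3.8, -6.9]
grip_width: 0.0328
gripper_force: 35.0
```

```bash
python3 - <<'E'
from m import *
d=shot(10);pickle.dump(d,open('c5.pkl','wb'));prof(d,.0115)
s=sense();print(s['position'],s['eef_rot'],s['grip_width'],s['gripper_force'],s['ft_force'],s['dq'].round(2))
x,y,w,h=285,90,75,130
f=np.clip(255*(d['frame'][y:y+h,x:x+w]/255.)**.6*1.1,0,255).astype(np.uint8)
cv2.imwrite('pics/s5.png',cv2.resize(f,None,fx=4.5,fy=4.5,interpolation=cv2.INTER_CUBIC))
E
```

```text
[(np.float64(0.1455), 19.7), (np.float64(0.1518), 25.0), (np.float64(0.165), 52.8), (np.float64(0.1748), 52.0), (np.float64(0.185), 52.7), (np.float64(0.195), 50.6), (np.float64(0.2048), 34.1), (np.float64(0.215), 49.1), (np.float64(0.2253), 47.9)]
  collar edge z 0.15675000000000003
[35. 28. 23. 22. 21. 20. 20. 22. 25. 26. 26. 26. 25. 27. 29. 36. 43. 52.
 59. 63. 65. 64. 62. 59. 55. 53. 55. 60. 63. 64.]
[0.57824795 0.08923081 0.31102867] [-1.79953644e+02 -4.35062910e-02  1.91889333e+01] 0.03284360860649847 35.03348529338837 [ 3.5906416   3.30519164 -7.02488812] [ 0.06 -0.09 -0.02 -0.08  0.06 -0.   -0.01]
```

View pics/s5.png

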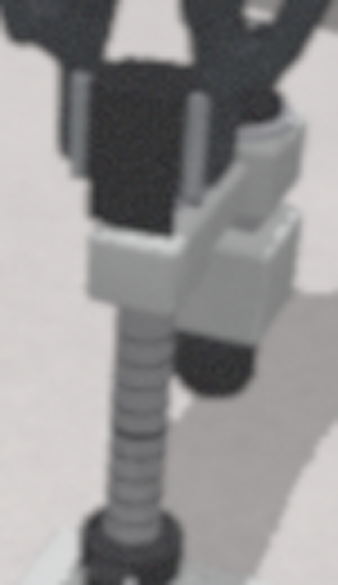

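The side crop shows the 50 mm thick ring at (138,435), the 90 mm thin ring just above the collar, and the 100 mm ring merging with the collar's top edge. The fit gives column ≈ 0.100. The width reading of 0.033 (readings run 1–2 mm under true) means the button is fully in, and the force readings are steady. I'm handing in.

```bash
python3 -c "
from rig import *
print(job_done())"
```

```text
the job is handed in; nothing more can be done
None
```

The job is handed in, with no verdict returned: the knob is at its zero stop, and the arm is holding the column still at about 100 mm with the lock button fully squeezed in and the camera's weight in the gripper.

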